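# Set the blank kiln selector by clicks and start

### The arm

A 7-joint arm with a two-finger parallel gripper is mounted at the origin on the work surface. World frame = base frame: x ahead of the robot, y to its left, z up, the work surface at z = 0. Lengths are in m, angles in rad, forces in N, time in s.
With the tool pointing down it reaches from about 0.425 to 0.95 m from the base axis. Payload 16.7 kg.
Tool frame: the origin (TCP) lies on the mounting face of the last link; the fingertips stand robot.nose_length ahead of it and the grasp point (between the pads) lies 180 mm ahead of it (robot.nose_length is the distance from the TCP to the fingertips, in m); z points along the fingers, x is the direction in which the jaws open and shut, and the axes are right-handed (so a half turn about z gives the same grasp; the last joint's range is limited). The gripper opens to 94 mm and grips with 3 to 60 N. Pads are 16 mm wide; open, the fingers measure 119 mm over their backs; the gripper's body (75 mm by 177 mm) begins 78 mm behind the grasp point.
Start: joints at [-1.308, 0.426, 0.074, 1.606, -0.034, 1.111, -0.067], TCP at [0.271, 0.618, 0.405] pointing down, gripper open.
Joint ranges: [-2.85, 2.85], [-0.5, 2.14], [-1.23, 1.37], [0.21, 2.46], [-1.02, 4.16], [0.16, 2.05], [-2.73, 2.73]. Speed limits (rad/s): [1.89, 1.89, 2.39, 2.39, 3.01, 3.01, 3.01].

### API

Orientations are given as [roll, pitch, yaw] about the fixed x, y, z axes, in that order (R = Rz(yaw) Ry(pitch) Rx(roll)).
In Python, from rig import telemetry, get_image, calibration, job_done, spotter, robot gives the robot as it stands.
- The arm moves only by the shell command python3 -m jog 'ROWS' [FORCE]. ROWS is JSON, a list of rows, each a list of 3 entries, a list of its own where there are three numbers: the shift along the world's x, y, z in m, then the turn, a rotation vector about the world's x, y, z in rad, then the finger opening in m, from 0 to 0.094. A call has 1 to 20 rows; each row is the pose to reach, as a shift and turn from the pose measured when the call began; what a row does not reach only later rows make up. A row lasts 1/12 s, in which the tool goes at most 41.7 mm and 7.16 degrees, less where a joint would pass 70% of its speed; a pose out of reach is approached as far as the arm can. A call with a gripper value outside its range is refused whole. The fingers move at their own pace and stop on an object; FORCE is the grip in N (left out, the last holds). Time passes only in rows, so rows that repeat a pose let the fingers close. It gives the time, the measured TCP pose, the force and the opening at its end, in the units of the state.
- telemetry.get_obs(): the state, without advancing time (a new reading comes with each control period).
- get_image(name): name is "side" or "top" or "wrist"; returns (picture, depth): 384x512x3 uint8, red, green, blue; 384x512 float32, m along the optical axis (not along the pixel's ray), 0 where there is no reading.
- calibration(name): a dict with "fx", "fy", "cx", "cy" (pixels), "distortion" ([k1, k2, p1, p2, k3] as OpenCV has them; the pictures are not rectified), "eye" and "rotation" of the camera in the world. Camera axes: x right, y up, looking along -z (the intrinsics and any distortion apply to the point x, -y, -z); pixel columns grow to the right and rows downward; lengths in m; the calibration is good to about 2 mm. A picture is of the moment at which its call begins: read the wrist's pose just before it. calibration takes no time and is no camera call; for the wrist camera it gives the pose at the moment of the call.
- job_done(): hands the job in, once; it reports no verdict.
Trained networks look in the newest picture that a camera, given by its name, has taken for a name from the list of things; names that differ only in an ending like _2 or _b are one class to them, and where a whole thing is asked for, a point or a joint stands for the part that bears it (a point fixed in the world has none). Each returns a list of dicts, best first, with "conf" (0 to 1); they miss things now and then, are a little off and sometimes report something else, mostly with a low value. They report only what shows in the picture. A call takes as long as a camera call.
- spotter.recognise(camera, name): "centre" ([row, column] in pixels, amid what is visible of it).
- spotter.silhouettes(camera, name): "region" (384x512 bool, what is visible of it) and "centre" ([row, column] in pixels, amid what is visible of it).
- spotter.tip_of(camera, name): "centre" ([row, column] in pixels: a listed point, or the origin of a listed thing).
The state is a dict: "t": time; "joint_pos": joint angles; "qvel": joint speeds; "tau": joint torques, N m; "tool_pos": TCP position; "tcp_rot": TCP orientation; "ft_force": force on the tool from outside, world axes, zero at the start; "wrist_torque": the same for the moment, N m; "opening": opening from 0.0 (shut) to 1.0 (fully open).
Only numpy, scipy, OpenCV 4.12 (cv2) and the standard library are available. Lean on these libraries where they do the work, as an engineer would, in place of code of your own. Each camera call takes 0.05 s, during which the arm holds its last target. There are 200 camera calls.

### The job

The legend on the kiln control box has worn off, so set its blank selector by feel: turn the bar knob anticlockwise (seen from above) until it comes up against its end stop, without wrenching the switch round in its panel, then turn it clockwise until it rests on exactly the third click from that stop. Only then press the start button right down and let it come back up, leaving the selector on its third click and the pottery around the box where it is.

Things in the scene. Friction and masses are not known exactly. Their poses are not given: they have to be found in the camera images.
- selector_grip (a point): the selector: a black plastic bar knob standing on the box, the only tall thing on the panel. Bar 44 mm long, 14 mm wide, both ends alike, no mark. This point lies on its vertical turning axis, 36 mm above the panel, where to grip; x runs along the bar and turns with it, z is up. Its angle from the end stop is not reported, and the bar's direction at the stop differs every time: find it by turning
- selector_disc (a point): centre of the top of the knob's round foot disc, 44 mm across, 13 mm above the panel; turns with the knob. The switch has 8 click positions 30 degrees (0.524 rad) apart; the end stop is position 0, the others follow clockwise. The knob starts 2 to 4 clicks from the stop. Leaving a click takes about 0.15 N m; half-way it snaps on, and let go it settles in the nearest click
- selector_top (a point): centre of the bar's top face, 51 mm above the panel; turns with the knob. At the end stop the knob itself goes no further: the whole switch then twists springily in the panel with it (2 N m per rad), so only the torque rises; over 0.4 N m (0.2 rad of twist, either way) the switch is damaged. Let go, it springs back
- kiln_box: grey painted steel control box lying on the bench, fixed: 150 mm along its x, 240 mm along its y, bare aluminium panel on top at 75 mm height. Origin at the centre of its underside; +y points to the half with the selector, -y to the half with the start button. The selector stands 50 to 70 mm from the centre in +y
- start_button_top (a point): the start button: round black plastic button 28 mm across in a dark steel ring, on the box's panel 70 mm from the centre in -y. This point is the centre of the button's top face; it is pressed straight down
- start_button (a joint): how far the start button is pressed, in m: 0 is up, 0.006 is fully down (spring, 5 N there); it comes back up by itself
- mug: white mug, 76 mm across, 85 mm tall, with a handle, standing loose beside the selector end of the box; origin at the centre of its underside. To be left alone
- bowl: unglazed off-white bowl, 130 mm across, 55 mm tall, standing loose beside the button end of the box; origin at the centre of its underside. To be left alone
- cup: unglazed off-white cup without handle, 72 mm across, 70 mm tall, standing loose beyond the box's far long side; origin at the centre of its underside. To be left alone

How it is judged:
By the outcome, as a careful person would: the job done as asked, in the order asked, and still so for the second after the job is handed in, with the robot touching nothing.
It also fails if it takes over 72 s, if anything falls off the work surface, if the arm or the gripper's body presses on something with over 40 N, if the wrist force passes 120 N, or if a joint passes its speed limit or range.

## Working session

There is one attempt and no reset: what is moved stays moved. The work goes in short steps, Python scripts to look and compute and a shell command to move; the robot and the scene stay as the last step left them, time stands still between calls to the robot, and variables do not carry over. Pictures are saved under pics/ and viewed, about 8 in all and at most 12, crops included, and the job is handed in when it is done.

```bash
mkdir -p pics; ls; cat > h.py <<'E'
import numpy as np, cv2
from rig import telemetry, get_image, calibration, job_done, spotter, robot
def ray(c,px):  # px [row,col]
    K=np.array([[c['fx'],0,c['cx']],[0,c['fy'],c['cy']],[0,0,1]])
    u=cv2.undistortPoints(np.array([[[px[1],px[0]]]],float),K,np.array(c['distortion'],float))[0,0]
    return np.array(c['rotation'])@np.array([u[0],-u[1],-1.])
def at_z(c,px,z):
    d=ray(c,px); e=np.array(c['eye']); return e+d*(z-e[2])/d[2]
def at_depth(c,px,dep): return np.array(c['eye'])+ray(c,px)*dep
def save(n,im): cv2.imwrite('pics/'+n,im[:,:,::-1])
E
python3 - <<'E'
from h import *
print(robot.nose_length, telemetry.get_obs())
ims=[]
for cam in ['side','top']:
    im,d=get_image(cam); ims.append(im); c=calibration(cam); print(cam,c['eye'],c['fx'])
    for n in ['selector_top','selector_grip','selector_disc','start_button_top','kiln_box','mug','bowl','cup']:
        r=spotter.tip_of(cam,n)
        for q in r[:1]:
            p=q['centre']; i,j=int(round(p[0])),int(round(p[1]))
            dep=d[i,j] if 0<=i<384 and 0<=j<512 else 0
            z={'selector_top':.126,'selector_grip':.111,'selector_disc':.088,'start_button_top':.085}.get(n,0)
            print(n,round(q['conf'],2),np.round(p),'z-plane',at_z(c,p,z).round(3),'depth',at_depth(c,p,dep).round(3))
save('a.png',cv2.resize(np.vstack(ims),(400*1,600)))
save('top.png',cv2.resize(ims[1],(800,600)))
E
```

```text
pics
0.1992 {'t': 0.0, 'joint_pos': array([-1.3075015 ,  0.42673306,  0.07384816,  1.60660189, -0.03414728,
        1.11077979, -0.06711802]), 'qvel': array([-0.00063145,  0.00082202,  0.00113361,  0.00033061, -0.00031004,
       -0.00096348, -0.00116896]), 'tau': array([ 2.33861821e-03, -9.35808420e+01,  3.66689019e+00, -4.54208279e+01,
       -4.90603375e-02,  1.97377510e-02,  1.62677516e-04]), 'tool_pos': array([0.27072125, 0.6181354 , 0.4039769 ]), 'tcp_rot': array([3.14154239e+00, 1.26221813e-03, 1.15793341e+00]), 'ft_force': array([-0.19780923,  0.41451767,  0.0577135 ]), 'wrist_torque': array([-0.05165558,  0.03547448, -0.01752168]), 'opening': 0.9971891744792545}
side [ 0.16784523 -0.47076814  0.94158784] 492.5539277990087Traceback (most recent call last):
  File "<stdin>", line 12, in <module>
  File "h.py", line 8, in at_z
    d=ray(c,px); e=np.array(c['eye']); return e+d*(z-e[2])/d[2]
                                                           ~^^^
IndexError: invalid index to scalar variable.
```

```bash
python3 - <<'E'
s=open('h.py').read()
s=s.replace("    return np.array(c['rotation'])@","    return Rotation.from_euler('xyz',c['rotation']).as_matrix()@").replace("import numpy as np, cv2","import numpy as np, cv2\nfrom scipy.spatial.transform import Rotation")
open('h.py','w').write(s)
E
python3 - <<'E'
from h import *
ims=[]
for cam in ['side','top']:
    im,d=get_image(cam); ims.append(im); c=calibration(cam); print(cam,c['eye'],c['rotation'],c['fx'])
    for n in ['selector_top','selector_grip','selector_disc','start_button_top','kiln_box','mug','bowl','cup']:
        r=spotter.tip_of(cam,n)
        for q in r[:1]:
            p=q['centre']; i,j=int(round(p[0])),int(round(p[1]))
            dep=d[i,j] if 0<=i<384 and 0<=j<512 else 0
            z={'selector_top':.126,'selector_grip':.111,'selector_disc':.088,'start_button_top':.085}.get(n,0)
            print(n,round(q['conf'],2),np.round(p),'z-plane',at_z(c,p,z).round(3),'depth',at_depth(c,p,dep).round(3))
save('a.png',cv2.resize(np.vstack(ims),(400*1,600)))
save('top.png',cv2.resize(ims[1],(800,600)))
E
```

```text
side [ 0.16784523 -0.47076814  0.94158784] [ 0.68539716  0.01160155 -0.70378513] 492.5539277990087
selector_top 0.57 [218. 267.] z-plane [0.558 0.003 0.126] depth [0.559 0.004 0.124]
selector_grip 0.64 [224. 270.] z-plane [ 0.561 -0.003  0.111] depth [ 0.554 -0.011  0.125]
start_button_top 0.7 [261. 319.] z-plane [ 0.587 -0.126  0.085] depth [ 0.582 -0.13   0.095]
mug 0.96 [210. 233.] z-plane [0.572 0.149 0.   ] depth [0.549 0.113 0.055]
bowl 0.97 [311. 386.] z-plane [ 0.65  -0.273  0.   ] depth [ 0.648 -0.274  0.004]
cup 0.76 [222. 321.] z-plane [ 0.707 -0.017 -0.   ] depth [ 0.687 -0.033  0.034]
top [0.39475352 0.02269317 1.22632166] [ 2.04344433e-01 -1.53819958e-03 -1.55065775e+00] 439.91463348018704
selector_top 0.61 [214. 266.] z-plane [0.561 0.005 0.126] depth [0.561 0.005 0.124]
selector_grip 0.75 [210. 265.] z-plane [0.574 0.008 0.111] depth [0.571 0.008 0.127]
selector_disc 0.68 [213. 267.] z-plane [0.569 0.004 0.088] depth [0.564 0.004 0.125]
start_button_top 0.39 [210. 315.] z-plane [ 0.581 -0.124  0.085] depth [ 0.579 -0.122  0.1  ]
kiln_box 0.62 [222. 287.] z-plane [ 0.56  -0.055  0.   ] depth [ 0.55  -0.051  0.076]
mug 0.7 [216. 214.] z-plane [0.571 0.15  0.   ] depth [0.57  0.149 0.008]
bowl 0.56 [194. 367.] z-plane [ 0.645 -0.281  0.   ] depth [ 0.643 -0.278  0.009]
cup 0.79 [169. 273.] z-plane [ 0.711 -0.013  0.   ] depth [ 0.709 -0.013  0.006]
```

View pics/top.png

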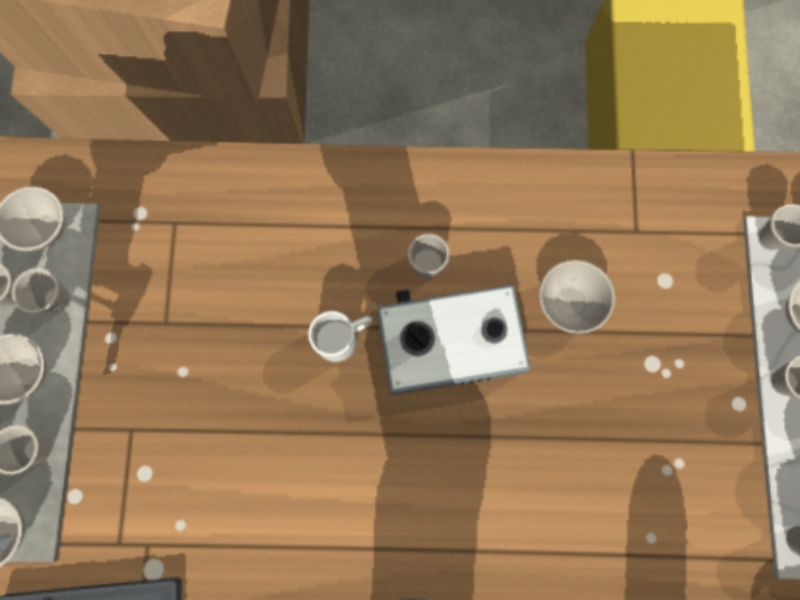

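View pics/a.png

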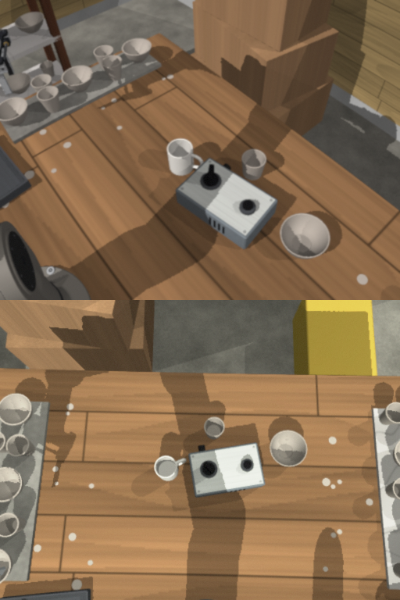

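```bash
python3 -m jog '[[[0.29,-0.613,0.0],[0,0,0],0.094],[[0.29,-0.613,0.0],[0,0,0],0.094],[[0.29,-0.613,0.0],[0,0,0],0.094],[[0.29,-0.613,0.0],[0,0,0],0.094],[[0.29,-0.613,0.0],[0,0,0],0.094],[[0.29,-0.613,0.0],[0,0,0],0.094],[[0.29,-0.613,0.0],[0,0,0],0.094],[[0.29,-0.613,0.0],[0,0,0],0.094],[[0.29,-0.613,0.0],[0,0,0],0.094],[[0.29,-0.613,0.0],[0,0,0],0.094],[[0.29,-0.613,0.0],[0,0,0],0.094],[[0.29,-0.613,0.0],[0,0,0],0.094],[[0.29,-0.613,0.0],[0,0,0],0.094],[[0.29,-0.613,0.0],[0,0,0],0.094],[[0.29,-0.613,0.0],[0,0,0],0.094],[[0.29,-0.613,0.0],[0,0,0],0.094],[[0.29,-0.613,0.0],[0,0,0],0.094],[[0.29,-0.613,0.0],[0,0,0],0.094],[[0.29,-0.613,0.0],[0,0,0],0.094],[[0.29,-0.613,0.0],[0,0,0],0.094]]' 20
cat > look.py <<'E'
from h import *
import sys
o=telemetry.get_obs(); c=calibration('wrist'); im,d=get_image('wrist')
print('q',o['joint_pos'].round(3),'tcp',o['tool_pos'].round(4),'rot',o['tcp_rot'].round(4),'F',o['ft_force'].round(2),'T',o['wrist_torque'].round(3),'op',round(o['opening'],3),'t',round(o['t'],2)); print('eye',np.round(c['eye'],3))
for n,z in [('selector_top',.126),('selector_disc',.088),('start_button_top',.085)]:
    for q in spotter.tip_of('wrist',n)[:1]: print(n,round(q['conf'],2),np.round(q['centre']),at_z(c,q['centre'],z).round(4))
# points at bar-top height from depth
V,U=np.mgrid[0:384,0:512]; K=np.array([[c['fx'],0,c['cx']],[0,c['fy'],c['cy']],[0,0,1]])
u=cv2.undistortPoints(np.stack([U,V],-1).reshape(-1,1,2).astype(float),K,np.array(c['distortion'],float)).reshape(-1,2)
R=Rotation.from_euler('xyz',c['rotation']).as_matrix()
P=np.array(c['eye'])+(np.c_[u[:,0],-u[:,1],-np.ones(len(u))]*d.reshape(-1,1))@R.T
m=(d.ravel()>0)&(abs(P[:,2]-.126)<.006)&(np.hypot(P[:,0]-.563,P[:,1]-.005)<.06)
m2=cv2.morphologyEx(m.reshape(384,512).astype(np.uint8),cv2.MORPH_OPEN,np.ones((3,3)))
nl,lab,st,_=cv2.connectedComponentsWithStats(m2)
if nl>1:
    k=1+np.argmax(st[1:,4]); Q=P[lab.ravel()==k].astype(np.float32)
    print('bar rect',cv2.minAreaRect(Q[:,:2]*1000),'n',len(Q),'z',np.median(Q[:,2]))
save(sys.argv[1],im)
E
python3 look.py w1.png
```

```text
t: 2.67
tool_pos: [0.5605, 0.0063, 0.4046]
tcp_rot: [-3.141, -0.0, 1.159]
ft_force: [-0.4, 0.9, -0.6]
opening: 0.998
q [-0.485  0.251  0.429  1.885 -0.121  1.031  1.153] tcp [0.5605 0.0063 0.4046] rot [-3.1411e+00 -1.0000e-04  1.1589e+00] F [-0.39  0.87 -0.56] T [-0.027 -0.019 -0.067] op 0.998 t 2.67
eye [0.488 0.038 0.385]
selector_top 0.8 [201. 256.] [0.5626 0.0034 0.126 ]
selector_disc 0.64 [190. 256.] [0.5616 0.0032 0.088 ]
start_button_top 0.57 [251. 152.] [ 0.5815 -0.1337  0.085 ]
bar rect ((562.6656494140625, 4.45448112487793), (43.764705657958984, 14.435809135437012), 41.449180603027344) n 712 z 0.12629512
```

View pics/w1.png

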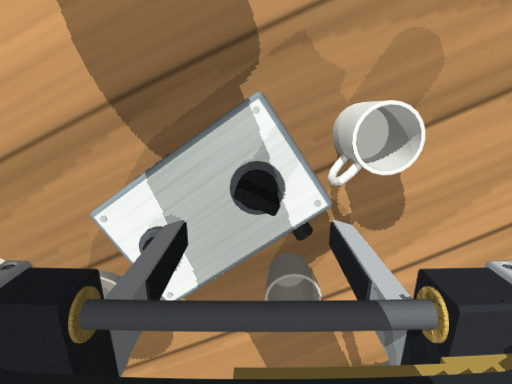

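```bash
python3 -m jog '[[[0.002,-0.002,-0.01],[0,0,-0.12],0.05],[[0.002,-0.002,-0.02],[0,0,-0.24],0.05],[[0.002,-0.002,-0.03],[0,0,-0.36],0.05],[[0.002,-0.002,-0.04],[0,0,-0.48],0.05],[[0.002,-0.002,-0.04],[0,0,-0.60],0.05],[[0.002,-0.002,-0.04],[0,0,-0.72],0.05],[[0.002,-0.002,-0.04],[0,0,-0.84],0.05],[[0.002,-0.002,-0.04],[0,0,-0.96],0.05],[[0.002,-0.002,-0.04],[0,0,-1.08],0.05],[[0.002,-0.002,-0.04],[0,0,-1.20],0.05],[[0.002,-0.002,-0.04],[0,0,-1.32],0.05],[[0.002,-0.002,-0.04],[0,0,-1.44],0.05],[[0.002,-0.002,-0.04],[0,0,-1.56],0.05],[[0.002,-0.002,-0.04],[0,0,-1.68],0.05],[[0.002,-0.002,-0.04],[0,0,-1.80],0.05],[[0.002,-0.002,-0.04],[0,0,-1.92],0.05],[[0.002,-0.002,-0.04],[0,0,-2.007],0.05],[[0.002,-0.002,-0.04],[0,0,-2.007],0.05],[[0.002,-0.002,-0.04],[0,0,-2.007],0.05]]' 40
python3 look.py w2.png
```

```text
t: 4.45
tool_pos: [0.5625, 0.0051, 0.3647]
tcp_rot: [-3.142, -0.0, -0.843]
ft_force: [0.5, -0.5, -0.2]
opening: 0.531
q [-0.795  0.382  0.849  1.938 -0.345  0.973 -0.626] tcp [0.5625 0.0051 0.3647] rot [-3.1416e+00 -3.0000e-04 -8.4320e-01] F [ 0.51 -0.46 -0.22] T [-0.052  0.075 -0.045] op 0.531 t 4.45
eye [0.621 0.058 0.345]
selector_top 0.69 [212. 257.] [0.562  0.0062 0.126 ]
selector_disc 0.86 [196. 259.] [0.5645 0.0059 0.088 ]
start_button_top 0.8 [272. 370.] [ 0.5786 -0.1317  0.085 ]
bar rect ((563.6948852539062, 3.8592262268066406), (43.464195251464844, 13.640693664550781), 41.426517486572266) n 908 z 0.12633994
```

View pics/w2.png

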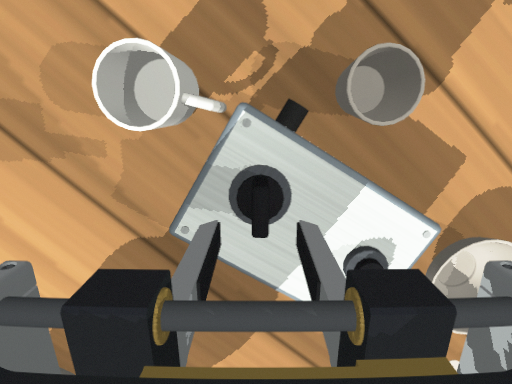

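The wrist picture shows the bar upright at about (215, 260), centred between the jaws, which are at columns 205 and 315. The mug handle at (105, 215) is clear of the fingers. Next I descend and grip.

```bash
python3 -m jog '[[[0.001,-0.001,-0.025],[0,0,-0.005],0.05],[[0.001,-0.001,-0.05],[0,0,-0.005],0.05],[[0.001,-0.001,-0.072],[0,0,-0.005],0.05],[[0.001,-0.001,-0.072],[0,0,-0.005],0.05],[[0.001,-0.001,-0.072],[0,0,-0.005],0.05]]' 40
python3 -c "
from h import *;o=telemetry.get_obs();print(o['tool_pos'],o['tcp_rot'],o['ft_force'],o['wrist_torque'])"
python3 -m jog '[[[0,0,0],[0,0,0],0.03],[[0,0,0],[0,0,0],0.02],[[0,0,0],[0,0,0],0.005],[[0,0,0],[0,0,0],0.005],[[0,0,0],[0,0,0],0.005],[[0,0,0],[0,0,0],0.005],[[0,0,0],[0,0,0],0.005],[[0,0,0],[0,0,0],0.005]]' 40
python3 -c "
from h import *;o=telemetry.get_obs();print(o['tool_pos'],o['tcp_rot'],o['ft_force'],o['wrist_torque'])"
```

```text
t: 5.07
tool_pos: [0.5634, 0.0031, 0.2926]
tcp_rot: [3.14, 0.0, -0.85]
ft_force: [-0.3, 0.5, -0.7]
opening: 0.534
[0.56337058 0.00310535 0.29261911] [ 3.14027411e+00  4.93423845e-04 -8.49917910e-01] [-0.29171299  0.45845953 -0.73332785] [-0.04308924  0.08549277 -0.04903485]
t: 5.73
tool_pos: [0.5634, 0.0033, 0.293]
tcp_rot: [3.141, 0.001, -0.85]
ft_force: [-2.5, 1.4, 7.0]
opening: 0.146
[0.56339016 0.00332665 0.29295889] [ 3.14070871e+00  1.00017851e-03 -8.49731823e-01] [-2.48927773  1.36197242  6.96860637] [ 0.4253757   0.73596555 -0.021007  ]
```

```bash
cat > s.py <<'E'
from h import *
o=telemetry.get_obs();print('rel',round((o['tcp_rot'][2]+.8497),4),'Tz',o['wrist_torque'][2].round(3),'F',o['ft_force'].round(1),'p',o['tool_pos'].round(4),'q7',o['joint_pos'][6].round(2),'t',round(o['t'],2))
E
python3 -m jog '[[[0,0,0],[0,0,0.1],0.005],[[0,0,0],[0,0,0.2],0.005],[[0,0,0],[0,0,0.2],0.005]]' >/dev/null; python3 s.py
python3 -m jog '[[[0,0,0],[0,0,0.1],0.005],[[0,0,0],[0,0,0.2],0.005],[[0,0,0],[0,0,0.3],0.005],[[0,0,0],[0,0,0.3],0.005]]' >/dev/null; python3 s.py
python3 -m jog '[[[0,0,0],[0,0,0.1],0.005],[[0,0,0],[0,0,0.2],0.005],[[0,0,0],[0,0,0.2],0.005]]' >/dev/null; python3 s.py
python3 -m jog '[[[0,0,0],[0,0,0.1],0.005],[[0,0,0],[0,0,0.2],0.005],[[0,0,0],[0,0,0.25],0.005],[[0,0,0],[0,0,0.25],0.005]]' >/dev/null; python3 s.py
```

```text
rel 0.2051 Tz -0.083 F [ 0.8 -0.4 -3. ] p [0.5634 0.0033 0.293 ] q7 -0.38 t 5.98
rel 0.507 Tz 0.015 F [ 1.   0.2 -4. ] p [0.5634 0.0033 0.293 ] q7 -0.13 t 6.32
rel 0.7063 Tz -0.084 F [ 1.   0.7 -3.3] p [0.5634 0.0033 0.2931] q7 0.04 t 6.57
rel 0.9519 Tz 0.099 F [ 0.8  1.2 -1. ] p [0.5635 0.0033 0.293 ] q7 0.25 t 6.9
```

```bash

python3 -m jog '[[[0,0,0],[0,0,0.05],0.005],[[0,0,0],[0,0,0.1],0.005],[[0,0,0],[0,0,0.1],0.005]]' >/dev/null; python3 s.py
python3 -m jog '[[[0,0,0],[0,0,0.05],0.005],[[0,0,0],[0,0,0.05],0.005]]' >/dev/null; python3 s.py
python3 -m jog '[[[0,0,0],[0,0,0.04],0.005],[[0,0,0],[0,0,0.04],0.005]]' >/dev/null; python3 s.py
```

```text
rel 1.0474 Tz 0.022 F [ 0.2  0.8 -0.7] p [0.5635 0.0032 0.293 ] q7 0.33 t 7.15
rel 1.0932 Tz -0.042 F [ 0.8  0.2 -0.8] p [0.5636 0.0033 0.293 ] q7 0.37 t 7.32
rel 1.1295 Tz -0.105 F [0.2 0.8 0.6] p [0.5636 0.0033 0.293 ] q7 0.4 t 7.48
```

```bash

python3 -m jog '[[[0,0,0],[0,0,0.03],0.005],[[0,0,0],[0,0,0.03],0.005]]' >/dev/null; python3 s.py
python3 -m jog '[[[0,0,0],[0,0,0.02],0.005],[[0,0,0],[0,0,0.02],0.005]]' >/dev/null; python3 s.py
```

```text
rel 1.1584 Tz -0.175 F [0.5 0.8 0.4] p [0.5636 0.0033 0.293 ] q7 0.43 t 7.65
rel 1.1787 Tz -0.218 F [-0.1  1.   0.1] p [0.5636 0.0033 0.293 ] q7 0.44 t 7.82
```

```bash

python3 -m jog '[[[0,0,0],[0,0,0.02],0.005],[[0,0,0],[0,0,0.02],0.005]]' >/dev/null; python3 s.py
```

```text
rel 1.1998 Tz -0.247 F [0.1 0.8 1. ] p [0.5636 0.0032 0.293 ] q7 0.46 t 7.98
```

```bash

python3 -m jog '[[[0,0,0],[0,0,-0.1],0.005],[[0,0,0],[0,0,-0.2],0.005],[[0,0,0],[0,0,-0.3],0.005],[[0,0,0],[0,0,-0.4],0.005],[[0,0,0],[0,0,-0.5],0.005],[[0,0,0],[0,0,-0.6],0.005],[[0,0,0],[0,0,-0.7],0.005],[[0,0,0],[0,0,-0.8],0.005],[[0,0,0],[0,0,-0.9],0.005],[[0,0,0],[0,0,-1.0],0.005],[[0,0,0],[0,0,-1.1],0.005],[[0,0,0],[0,0,-1.2],0.005],[[0,0,0],[0,0,-1.3],0.005],[[0,0,0],[0,0,-1.4],0.005],[[0,0,0],[0,0,-1.5],0.005],[[0,0,0],[0,0,-1.6],0.005],[[0,0,0],[0,0,-1.68],0.005],[[0,0,0],[0,0,-1.722],0.005],[[0,0,0],[0,0,-1.722],0.005],[[0,0,0],[0,0,-1.722],0.005]]' >/dev/null; python3 s.py
```

```text
rel -0.5224 Tz 0.052 F [-3.4  1.5  5.9] p [0.5632 0.0033 0.2929] q7 -0.97 t 9.65
```

Torque is close to zero at the expected third click. Now I release, rise and check the bar's direction, which should be about 11.4°.

```bash

python3 -m jog '[[[0,0,0],[0,0,0],0.05],[[0,0,0],[0,0,0],0.05],[[0,0,0],[0,0,0],0.05],[[0,0,0],[0,0,0],0.05],[[0,0,0],[0,0,0],0.05],[[0,0,0],[0,0,0],0.05],[[0,0,0.02],[0,0,0],0.05],[[0,0,0.045],[0,0,0],0.05],[[0,0,0.08],[0,0,0],0.05],[[0,0,0.08],[0,0,0],0.05],[[0,0,0.08],[0,0,0],0.05]]'; python3 look.py w3.png
```

```text
t: 10.57
tool_pos: [0.5636, 0.0033, 0.3743]
tcp_rot: [-3.139, 0.002, -1.372]
ft_force: [-0.4, 0.6, -0.8]
opening: 0.535
q [-0.901  0.432  1.016  1.931 -0.435  1.015 -1.061] tcp [0.5636 0.0033 0.3743] rot [-3.1393e+00  1.6000e-03 -1.3718e+00] F [-0.41  0.58 -0.83] T [ 0.006  0.151 -0.062] op 0.535 t 10.57
eye [0.641 0.019 0.355]
selector_top 0.96 [210. 256.] [0.5627 0.0053 0.126 ]
selector_disc 0.63 [194. 258.] [0.5649 0.0045 0.088 ]
start_button_top 0.59 [206. 396.] [ 0.5788 -0.1297  0.085 ]
bar rect ((563.415771484375, 3.9994239807128906), (43.535621643066406, 13.275486946105957), 11.773269653320312) n 837 z 0.12634467
```

View pics/w3.png

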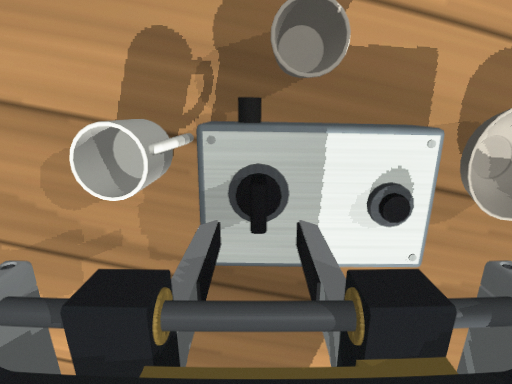

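The bar is at 11.8°, so it has settled exactly one click clockwise of its 41.4° start. The stop was two clicks anticlockwise of the start, so this is click 3. The button is at about (206, 396), so next I locate its top.

```bash
python3 - <<'E'
from h import *
c=calibration('wrist'); im,d=get_image('wrist')
V,U=np.mgrid[180:235,365:425]
P=np.array([at_depth(c,(v,u),d[v,u]) for v,u in zip(V.ravel(),U.ravel())])
print(np.histogram(P[:,2],bins=np.arange(.07,.115,.003)))
zt=np.percentile(P[:,2],[90,95,98]); print(zt)
for lo in (.083,.088,.092,.096):
    Q=P[(P[:,2]>lo)]
    if len(Q)>20: print(lo,len(Q),cv2.minEnclosingCircle((Q[:,:2]*1000).astype(np.float32)),Q[:,2].mean())
# predicted: from selector along box -y using silhouette of the panel
m=(P[:,2]>0)
E
```

```text
(array([   0,  643, 1013,   59,   72,  567,  217,   57,  200,  459,    0,
          0,    0,    0]), array([0.07 , 0.073, 0.076, 0.079, 0.082, 0.085, 0.088, 0.091, 0.094,
       0.097, 0.1  , 0.103, 0.106, 0.109, 0.112]))
[0.09747651 0.09799856 0.09848942]
0.083 1558 ((605.1896362304688, -62.60662841796875), 88.71844482421875) 0.0939904084882625
0.088 946 ((602.615478515625, -60.63490676879883), 87.96411895751953) 0.09855666195131256
0.092 710 ((605.4357299804688, -58.5090446472168), 84.86100769042969) 0.10176801217630894
0.096 608 ((605.4357299804688, -58.5090446472168), 84.86100769042969) 0.10299279483562782
```

```bash
python3 - <<'E'
from h import *
c=calibration('wrist'); im,d=get_image('wrist')
V,U=np.mgrid[180:235,365:425]
P=np.array([at_depth(c,(v,u),d[v,u]) for v,u in zip(V.ravel(),U.ravel())])
for lo,hi in ((.084,.0915),(.0945,.1)):
    Q=P[(P[:,2]>lo)&(P[:,2]<hi)&(np.hypot(P[:,0]-.58,P[:,1]+.125)<.035)]
    print(lo,len(Q),cv2.minEnclosingCircle((Q[:,:2]*1000).astype(np.float32)),np.median(Q,0))
E
```

```text
0.084 825 ((579.0759887695312, -124.70222473144531), 22.27587890625) [ 0.58420376 -0.11693687  0.08752827]
0.0945 646 ((578.7720947265625, -124.69670867919922), 14.213554382324219) [ 0.57911314 -0.12333551  0.09752648]
```

```bash

python3 -m jog '[[[0.004,-0.032,0],[0,0,0],0],[[0.008,-0.064,0],[0,0,0],0],[[0.012,-0.096,0],[0,0,0],0],[[0.0155,-0.128,0],[0,0,0],0],[[0.0155,-0.128,0],[0,0,0],0],[[0.0155,-0.128,-0.03],[0,0,0],0],[[0.0155,-0.128,-0.06],[0,0,0],0],[[0.0155,-0.128,-0.073],[0,0,0],0],[[0.0155,-0.128,-0.073],[0,0,0],0],[[0.0155,-0.128,-0.073],[0,0,0],0]]' 10; python3 s.py
python3 -m jog '[[[0,0,-0.003],[0,0,0],0],[[0,0,-0.006],[0,0,0],0],[[0,0,-0.008],[0,0,0],0],[[0,0,-0.008],[0,0,0],0]]'; python3 s.py
```

```text
t: 11.7
tool_pos: [0.5786, -0.1249, 0.2993]
tcp_rot: [3.138, 0.0, -1.373]
ft_force: [0.3, -0.4, 0.8]
opening: 0.009
rel -0.523 Tz -0.012 F [ 0.3 -0.4  0.8] p [ 0.5786 -0.1249  0.2993] q7 -0.76 t 11.7
t: 12.03
tool_pos: [0.579, -0.125, 0.2918]
tcp_rot: [3.14, -0.0, -1.373]
ft_force: [3.3, -1.7, 5.8]
opening: 0.006
rel -0.5229 Tz -0.002 F [ 3.3 -1.7  5.8] p [ 0.579  -0.125   0.2918] q7 -0.75 t 12.03
```

```bash

python3 -m jog '[[[0,0,-0.001],[0,0,0],0],[[0,0,-0.002],[0,0,0],0],[[0,0,-0.002],[0,0,0],0]]'; 
python3 -m jog '[[[0,0,-0.001],[0,0,0],0],[[0,0,-0.001],[0,0,0],0],[[0,0,-0.001],[0,0,0],0]]'
```

```text
t: 12.28
tool_pos: [0.579, -0.1251, 0.2904]
tcp_rot: [3.14, 0.0, -1.373]
ft_force: [-2.5, 1.0, 11.6]
opening: 0.008
t: 12.53
tool_pos: [0.579, -0.1253, 0.2902]
tcp_rot: [3.141, 0.001, -1.373]
ft_force: [-5.5, 2.5, 18.8]
opening: 0.001
```

The button has bottomed: the force jumped to 19 N with no further travel. Now I lift off and check.

```bash

python3 -m jog '[[[0,0,0.01],[0,0,0],0],[[0,0,0.04],[0,0,0],0],[[0,0,0.08],[0,0,0],0],[[-0.01,0.06,0.1],[0,0,0],0],[[-0.015,0.09,0.1],[0,0,0],0],[[-0.015,0.128,0.1],[0,0,0],0],[[-0.015,0.128,0.1],[0,0,0],0],[[-0.015,0.128,0.1],[0,0,0],0]]'; python3 look.py w4.png
python3 - <<'E'
from h import *
c=calibration('wrist'); im,d=get_image('wrist')
P=np.array([at_depth(c,(v,u),d[v,u]) for v in range(150,300) for u in range(330,470) if d[v,u]>0])
Q=P[(P[:,2]>.0945)&(P[:,2]<.1)&(np.hypot(P[:,0]-.579,P[:,1]+.1247)<.02)]
print('button top',len(Q),np.median(Q,0))
im,d=get_image('top'); c=calibration('top')
for n in ['mug','bowl','cup']:
    for q in spotter.tip_of('top',n)[:1]: print(n,at_z(c,q['centre'],0).round(3))
E
```

```text
t: 13.2
tool_pos: [0.564, 0.0067, 0.3901]
tcp_rot: [3.141, 0.002, -1.367]
ft_force: [-0.1, -0.3, -0.3]
opening: -0.002
q [-0.922  0.414  1.033  1.913 -0.413  1.047 -1.079] tcp [0.564  0.0067 0.3901] rot [ 3.1407e+00  2.1000e-03 -1.3666e+00] F [-0.08 -0.34 -0.29] T [-0.058  0.193  0.066] op -0.002 t 13.2
eye [0.641 0.023 0.371]
selector_top 0.79 [201. 259.] [0.5646 0.0071 0.126 ]
selector_disc 0.56 [193. 261.] [0.5622 0.004  0.088 ]
start_button_top 0.69 [204. 392.] [ 0.5769 -0.131   0.085 ]
bar rect ((565.859619140625, 3.907276153564453), (38.89677047729492, 13.447373390197754), 11.701713562011719) n 677 z 0.12635121
button top 572 [ 0.57945463 -0.12395704  0.09740208]
mug [0.567 0.151 0.   ]
bowl [ 0.634 -0.27   0.   ]
cup [0.568 0.149 0.   ]
```

View pics/w4.png

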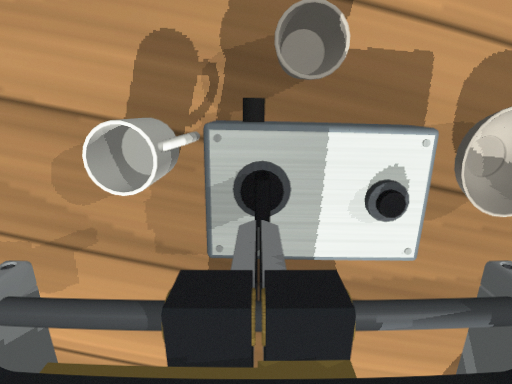

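The selector bar is still at 11.7°, the button is back up at 97.4 mm, and the mug, cup and bowl sit as before. The tool is touching nothing, so I'm handing in.

```bash
python3 -c "
from h import *;print(job_done())"
```

```text
the job is handed in; nothing more can be done
None
```

The selector is on its third click from the end stop, the start button has been pressed and is back up, and I handed the job in at about 13 s of the 72 s allowed.

- **Finding the stop:** I turned the knob anticlockwise past two clicks. The torque then rose steadily at about 2 N m per rad to about 0.25 N m, a twist of about 0.15 rad, below the 0.4 N m and 0.2 rad limits.
- **Third click:** I turned it clockwise until it was three clicks from the stop and let go. The bar settled at 11.8°, one click clockwise of its 41.4° start. That agrees with the stop being two clicks anticlockwise of the start.
- **Start button:** I pressed it until it bottomed, at about 19 N with no further travel, then lifted off.
- **Last checks:** The bar was at 11.7°, and the button top was back at 97.4 mm against 97.5 mm before. Force on the tool was about zero.
- **Pottery:** In the last wrist picture the mug, cup and bowl looked unmoved.
- **Disagreements:** The last top-camera check put the "cup" at the mug's position, probably because the arm hid the cup. It also put the bowl about 15 mm from its first estimate, which I took as detector error because nothing came near the bowl. I did not re-measure either one.

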